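# Put the film rewinder in gear

## Task

Two hand rewinders for packing film stand on the packing bench, both out of gear. Put the one with the red knob in gear: turn its spindle by the red bar until a gap in the toothed ring faces the knob's brass tooth, then push the red knob fully home so that the tooth sits in the gap, and let go. Leave the blue knob where it is.

Things in the scene. Friction and masses are not known exactly. Their poses are not given: they have to be found in the camera images.
- red_bar (a point): Centre of the red bar handle of the red rewinder, on its vertical spindle axis, 91 mm above the table. The bar is 90 mm long, 16 wide, 26 high (78 to 104 mm above the table), level; this point's x axis runs along it, z is up. Under it is only a 14 mm shaft down to the toothed ring, which turns with it. Turning takes about 0.15 N m; it stays where it is left.
- red_knob (a point): Centre of the upright round red gear knob, 28 mm across, 32 high (72 to 104 mm above the table), on a brass slide whose top is at 62 mm. This point's x axis is the way it slides home: level, straight at the spindle axis. It stands 120 to 124 mm from that axis out of gear, 100 mm fully home; with a ring tooth in the way it stops at about 117 mm. Sliding takes about 3 N; it stays where it is left.
- red_spindle (a joint): Turn of the red rewinder's spindle, rad, growing anticlockwise from above. At 0 and every multiple of pi/2 a gap faces the brass tooth squarely (10 degrees off still lets it in); at 0 the bar lies along the line from knob to spindle. It starts between 0.5 and 1.07, where a ring tooth is in the way.
- red_winder: Grey casting of the red rewinder, 355 x 140 mm, fixed; origin on the spindle axis at table height, x from knob to spindle, z up. Bright metal ring: 114 mm across, top at 62 mm, four broad teeth, four gaps: two under the bar's ends, two square to it. The knob's brass tooth is 16 mm wide. Behind lies a film roll (top at 110 mm, 70 mm across, axis 140 mm from the spindle).
- blue_knob (a point): Centre of the blue gear knob of the other rewinder, of the same make and size but with a blue knob and blue bar. A bystander: it must stay where it is. The two rewinders stand left and right on the bench in either order.

How it is judged (in metres and radians):
At the end, for the whole second after the job is handed in: The red knob is home, within 105 mm of its spindle axis, with a gap of the ring facing the tooth within 20 degrees; the blue knob is within 8 mm of where it started (horizontal distance between red_knob and red_bar below 0.105 m and (angle between the x axis of red_bar and the x axis of red_knob, either way round below 0.35 rad or angle between the y axis of red_bar and the x axis of red_knob, either way round below 0.35 rad) and distance of blue_knob from where it was at the start of the episode below 0.008 m); the robot touches nothing.
It fails at once if the blue knob is pushed in by more than 10 mm (distance of blue_knob from where it was at the start of the episode above 0.01 m).
It also fails if it takes over 48 s, if anything falls off the work surface, if the arm or the gripper's body presses on something with over 40 N, if the wrist force passes 120 N, or if a joint passes its speed limit or range.

## Robot

A 6-joint arm with a two-finger parallel gripper is mounted at the origin on the work surface. World frame = base frame: x ahead of the robot, y to its left, z up, the work surface at z = 0. Lengths are in mm, angles in degrees, forces in N, time in s.
With the tool pointing down it reaches from about 350 to 775 mm from the base axis. Payload 5.5 kg.
Tool frame: the origin (TCP) lies midway between the tips of the shut fingers; the grasp point (between the pads) lies 19 mm behind it (grasp_offset is the z of the grasp point in the tool frame, in mm); z points along the fingers, y is the line along which they close (so a half turn about z gives the same grasp; the last joint's range is limited). The gripper opens to 85 mm and grips with 20 to 120 N. Pads are 22 mm wide; open, the fingers measure 114 mm over their backs; the gripper's body (76 mm by 85 mm) begins 54 mm behind the grasp point. The pads swing forward as they close: fully open they stand 13 mm farther back than shut.
Start: joints at [-71.482, 17.945, 2.641, 74.691, 0, 82.002], TCP at [256.714, -514.558, 231.323] pointing down, gripper open.
Joint ranges: [-158.12, 158.12], [-49.38, 96.58], [-58.88, 72.47], [-126.05, 133.96], [-84.25, 85.87], [-180, 180]. Speed limits (degrees/s): [147.25, 147.25, 180, 180, 180, 180].

## Interface

Orientations are given as a 3x3 rotation matrix whose columns are the frame's x, y, z axes.
In Python, from station import movep, move_straight, set_joints, let_go, grab, pause, inverse_kinematics, read_camera, camera_info, IKError, finish_job, read_t, read_joints, read_dq, read_tau, read_eef_pos, read_tool_rot, read_wrist_force, read_ft_torque, read_grip_width, read_gripper_force, grasp_offset gives the robot as it stands. Calls block until the motion is done:
- movep(position, orientation): joint-space move of the TCP to a pose.
- move_straight(position, frame=None, feed=150, force_limit=None): straight line of the TCP; frame=None keeps the orientation; feed is the mean speed in mm/s. With force_limit (N) it stops when the force on the tool has changed by that much, and returns True; else False.
- set_joints(angles): joint-space move.
- let_go() and grab(grip_force=None): open the fingers fully, or close them until they stop; grip_force is the grip in N (None keeps the last).
- pause(seconds).
- inverse_kinematics(position, orientation): joint angles nearest the present ones, or None.
- read_camera(name): name is "scene" or "top"; returns the picture (480x640x3 uint8, red, green, blue); there is no depth.
- camera_info(name): a dict with "camera_matrix" (3x3 intrinsics, pixels), "world_to_cam" (4x4, takes a point from world to camera coordinates). Camera axes: x right, y down, z forward; pixel columns grow to the right and rows downward; lengths in mm; the calibration is good to about 2 mm. A picture is of the moment at which its call begins. camera_info takes no time and is no camera call.
A pose or a line that the arm cannot do raises IKError and nothing moves.
- finish_job(): hands the job in; it is judged then, once.
Readings, each from a call of its own:
- read_t(): time.
- read_joints(): joint angles.
- read_dq(): joint speeds.
- read_tau(): joint torques, N m.
- read_eef_pos(): TCP position.
- read_tool_rot(): TCP orientation.
- read_wrist_force(): force on the tool from outside, world axes, zero at the start.
- read_ft_torque(): the same for the moment, N m.
- read_grip_width(): opening from 0.0 (shut) to 1.0 (fully open).
- read_gripper_force(): force on a finger pad.
Only numpy, scipy, OpenCV 4.12 (cv2) and the standard library are available. Lean on these libraries where they do the work, as an engineer would, in place of code of your own. Each camera call takes 0.05 s, during which the arm holds its last target. There are 200 camera calls.

## Working session

There is one attempt and no reset: what is moved stays moved. The work goes in short steps, each a Python script; the robot and the scene stay as the last script left them, time stands still between calls to the robot, and variables do not carry over. Pictures are saved under pics/ and viewed, at most 10 in all, crops included, and the job is handed in when it is done.

```bash
mkdir -p pics
python3 - <<'E'
from station import *
import cv2
for n in("top","scene"):
    im=read_camera(n); cv2.imwrite(f"pics/{n}0.png",im[:,:,::-1]); c=camera_info(n); print(n,c["camera_matrix"],c["world_to_cam"])
print(read_t(),grasp_offset)
E
```

```text
top [[596.28540152   0.         319.16789504]
 [  0.         596.28540152 233.16045672]
 [  0.           0.           1.        ]] [[-1.88188928e-02 -9.99497523e-01  2.55059058e-02 -1.30086091e+01]
 [-9.96455474e-01  1.66574397e-02 -8.24561608e-02  5.21978680e+02]
 [ 8.19898654e-02 -2.69672331e-02 -9.96268252e-01  1.02213102e+03]
 [ 0.00000000e+00  0.00000000e+00  0.00000000e+00  1.00000000e+00]]
scene [[445.04130743   0.         319.49329403]
 [  0.         445.04130743 248.41851262]
 [  0.           0.           1.        ]] [[ 7.26181838e-01  6.87318579e-01  1.59094258e-02 -3.65450270e+02]
 [ 4.11799036e-01 -4.16320097e-01 -8.10616513e-01 -1.65502260e+02]
 [-5.50528376e-01  5.95206475e-01 -5.85361221e-01  9.93033401e+02]
 [ 0.00000000e+00  0.00000000e+00  0.00000000e+00  1.00000000e+00]]
0.1 -18.700000000000003
```

View pics/top0.png

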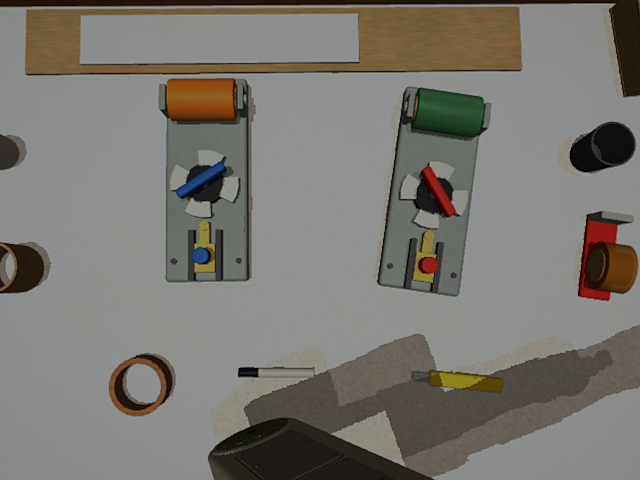

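View pics/scene0.png

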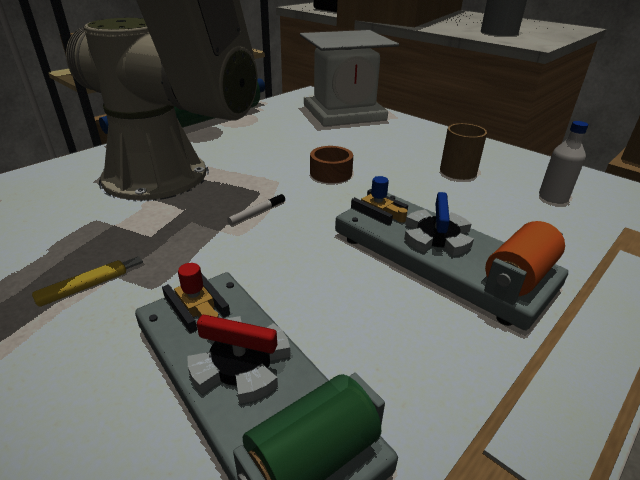

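The top view shows the red rewinder on the right, with its bar at about (438,191) and its knob at (428,265). The blue one is on the left. The arm is clear of both.

```bash
cat > h.py <<'E'
from station import *
import cv2, numpy as np
def ray(n,uv,z):
    c=camera_info(n);K=c["camera_matrix"];T=np.array(c["world_to_cam"]);R=T[:3,:3]
    o=-R.T@T[:3,3];d=R.T@np.linalg.inv(K)@np.array([uv[0],uv[1],1.]);return o+d*(z-o[2])/d[2]
def find(col="red",n="top",save=None):
    im=read_camera(n)
    if save: cv2.imwrite(save,im[:,:,::-1])
    r,g,b=[im[:,:,i].astype(int) for i in range(3)]
    m=((r>90)&(g<70)&(b<70)) if col=="red" else ((b>90)&(r<70)&(g<110))
    k,l,s,c=cv2.connectedComponentsWithStats(m.astype(np.uint8))
    out=[]
    for i in range(1,k):
        if s[i,4]>60:
            pts=np.argwhere(l==i)[:,::-1].astype(np.float32)
            out.append((s[i,4],c[i],cv2.minAreaRect(pts),pts))
    return out
def tool(a): # tool down, tool x at world angle a (rad); y perpendicular
    c,s=np.cos(a),np.sin(a);return np.array([[c,s,0],[s,-c,0],[0,0,-1.]])
def measure(save=None):
    L=[o for o in find(save=save) if 380<o[1][0]<500]
    L.sort(key=lambda o:-o[0]); bar,kn=L[0],L[1]
    pb=ray("top",bar[1],95);pk=ray("top",kn[1],93)
    W=np.array([ray("top",p,95)[:2] for p in bar[3]]);W-=W.mean(0)
    v=np.linalg.svd(W,full_matrices=False)[2][0]; v*=np.sign(v[0])
    ba=np.arctan2(v[1],v[0]);d=(pb-pk)[:2];ka=np.arctan2(d[1],d[0])
    print("bar",pb.round(1),"knob",pk.round(1),"dist",np.hypot(*d).round(1),"bar ang",np.degrees(ba).round(1),"axis",np.degrees(ka).round(1),"spindle",np.degrees(ba-ka).round(1))
    return pb,pk,ba,ka
E
python3 - <<'E'
from h import *
pb,pk,ba,ka=measure()
for o in find(): print(o[0],o[1])
for o in find("blue"): print("blue",o[0],o[1],ray("top",o[1],93).round(1))
for o in find(n="scene"): print("scene",o[0],o[1],ray("scene",o[1],91 if o[1][0]>200 else 88).round(1))
for a in (ba,ba+np.pi):
  for e in (ka,):
    j=[inverse_kinematics([*pb[:2],z],tool(x)) for x,z in((a,160),(a,74),(e+a-ba,74))]
    print([None if q is None else np.round(q,0) for q in j])
E
```

```text
bar [ 582.3 -218.9   95. ] knob [ 461.3 -199.4   93. ] dist 122.5 bar ang 28.2 axis -9.2 spindle 37.4
272 [201.17279412  80.625     ]
683 [200.5636896  111.45241581]
467 [439.04925054 190.75802998]
962 [597.25259875 252.84615385]
817 [622.6878825 266.1872705]
216 [429.48148148 264.57407407]
blue 430 [199.61162791 178.78604651] [608.2 173.4  93. ]
blue 206 [199.5        255.24271845] [483.2 173.9  93. ]
scene 145 [331.9862069 154.4      ] [340.3 205.8  91. ]
scene 1879 [534.73390101 243.59127195] [750.6 184.3  91. ]
scene 221 [188.23076923 268.85067873] [ 446.3 -191.6   88. ]
scene 792 [236.70707071 326.39520202] [ 576.2 -213.3   91. ]
[array([-28.,  25.,   2.,  68.,   0., 124.]), array([-28.,  28.,  -5.,  57.,   0., 124.]), array([-28.,  28.,  -5.,  57.,   0., 161.])]
[array([-28.,  25.,   2.,  68.,   0., -56.]), array([-28.,  28.,  -5.,  57.,   0., -56.]), array([-28.,  28.,  -5.,  57.,   0., -19.])]
```

```bash
sed -i 's/m=((r>90).*/m=((r>35)\&(r>2.2*g)\&(r>2.2*b)) if col=="red" else ((b>35)\&(b>2*r)\&(b>1.5*g))/' h.py
python3 - <<'E'
from h import *
measure("pics/t1.png")
for o in find(): print(o[0],o[1].round(1),[np.round(x,1) for x in o[2]])
def P(n): 
    c=camera_info(n);return np.array(c["camera_matrix"])@np.array(c["world_to_cam"])[:3]
t=[o[1] for o in find() if 380<o[1][0]<500]
for o in find(n="scene"):
    print("scene",o[0],o[1].round(1))
    for u in t:
        X=cv2.triangulatePoints(P("top"),P("scene"),u,o[1]).ravel();X=X[:3]/X[3]
        if 70<X[2]<110: print("  tri",u.round(1),X.round(1))
E
```

```text
bar [ 581.2 -216.8   95. ] knob [ 461.2 -197.1   93. ] dist 121.6 bar ang 28.3 axis -9.3 spindle 37.6
118 [206.3  80.2] [array([201.5,  84.5]), array([67., 11.]), np.float64(0.0)]
343 [204.3 116.1] [array([203.1, 114.8]), array([21.9, 65.9]), np.float64(77.7)]
649 [437.8 191.5] [array([437.7, 191.5]), array([54.5, 12.9]), np.float64(60.3)]
1348 [595.4 255.2] [array([597.6, 258.3]), array([31.8, 80.1]), np.float64(6.3)]
257 [428.1 264.8] [array([428. , 264.5]), array([15., 18.]), np.float64(90.0)]
scene 1911 [530.9 256.7]
scene 576 [189.3 277.6]
  tri [428.1 264.7] [ 461.1 -199.    86.2]
scene 1836 [236.5 333. ]
  tri [437.8 191.4] [ 582.1 -218.3   88.7]
```

Run:
```python
from h import *
c=np.array([581.7,-217.5]);a0=np.radians(28.3)+np.pi;a1=np.radians(-9.3)+np.pi
movep([*c,190],tool(a0))
print(move_straight([*c,74],force_limit=15,feed=100),read_eef_pos())
grab(60);print("w",read_grip_width(),read_wrist_force(),read_ft_torque())
for a in np.linspace(a0,a1,5)[1:]:
    move_straight([*c,74],tool(a)); 
    pause(.2);print(np.round(read_wrist_force(),1),np.round(read_ft_torque(),2))
let_go();print(read_eef_pos(),read_wrist_force())
move_straight([*c,190])
p=ray("top",(428.1,264.8),93)
d=np.array([np.cos(a1),np.sin(a1)])*-1
back=np.array([461.2,-198.2])-d*75
movep([*back,190],tool(a1)); print(read_t())
measure("pics/t2.png")
```

```text
False [ 582.22548793 -217.77740655   74.77851537]
w 0.17912301625164645 [ 0.84111315 -4.28796554  0.43973595] [-0.37818739 -0.05021103 -0.09569619]
[ 0.8 -6.   1.7] [-0.72 -0.13 -0.03]
[ 1.4 -4.9  2.8] [-0.74 -0.28 -0.08]
[ 2.1 -4.9  3.3] [-0.73 -0.26  0.03]
[ 3.4 -4.   4.7] [-0.59 -0.48  0.05]
[ 581.66085211 -217.41869868   73.9694341 ] [-0.07321127  0.49781897 -0.03036255]
9.0
bar [ 580.9 -216.8   95. ] knob [ 461.  -197.1   93. ] dist 121.6 bar ang -9.4 axis -9.4 spindle -0.0
```

View pics/t2.png

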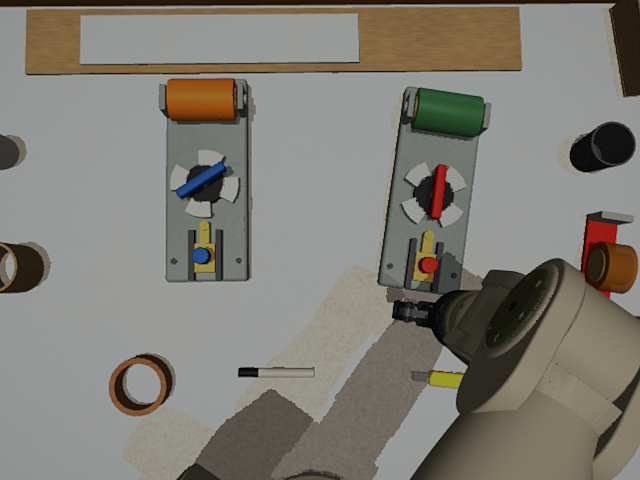

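The bar now lies along the knob line, with a gap facing the tooth. Next I'll push the knob with the fingers shut.

Run:
```python
from h import *
a=np.radians(-9.3);d=np.array([np.cos(a),np.sin(a)]);c=np.array([581.7,-217.7])
grab(20)
at=lambda r,z:[*(c-d*r),z]
move_straight(at(180,190)); move_straight(at(180,84))
print(move_straight(at(150,84),feed=60,force_limit=20))
print(move_straight(at(119,84),feed=25,force_limit=18))
p=np.array(read_eef_pos());print("TCP dist",(c-p[:2])@d,read_wrist_force())
move_straight(at(180,84)); move_straight(at(195,190))
print(read_t());measure("pics/t3.png")
for o in find("blue"): print("blue",o[0],o[1],ray("top",o[1],93).round(1))
```

```text
False
True
TCP dist 123.88095213611685 [ 0.07153756 -0.07011972  0.57486186]
14.075
bar [ 580.9 -216.8   95. ] knob [ 482.7 -200.5   93. ] dist 99.6 bar ang -9.4 axis -9.4 spindle 0.0
blue 553 [200.47197107 179.1283906 ] [607.6 172.   93. ]
blue 225 [199.92888889 255.19555556] [483.3 173.2  93. ]
```

View pics/t3.png

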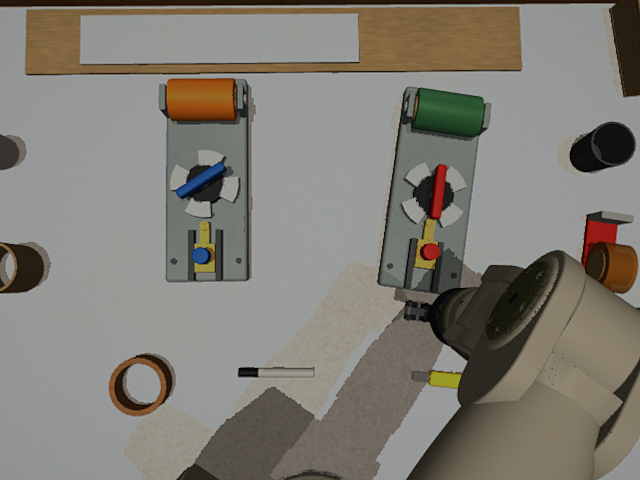

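The red knob, now at (430,252), is home at about 100 mm from the spindle axis with its tooth in the gap. The gripper is clear, and the blue knob at (200,255) has not moved.

```bash
python3 -c "
from station import *
print(finish_job())"
```

```text
the job is handed in; nothing more can be done
None
```

The red rewinder is in gear: its knob measures 99.6 mm from the spindle axis with a gap square to the tooth, the blue knob has not moved, the arm is clear, and the job was handed in at about 14 s.

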